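# Load the sanitising tray and set the timer by the frame count

## Task

Pick up the aviator frame lying alone on the counter and lay it gently, lenses up, in the empty row of the blue tray. Then turn the timer dial on the sloping console to one click for every spectacle frame now in the tray (the aviator included; round white lens blanks and frames on the grey felt pad do not count), and let go. Leave everything else where it is.

Things in the scene. Friction and masses are not known exactly. Their poses are not given: they have to be found in the camera images.
- aviator: folded aviator frame of brown havana acetate, 146 (x, across the lenses) x 50 (y, +y = brow side) x 23 mm high, 30 g, lenses up; starts on the bare counter between tray and console. Origin mid underside, z up. Rims: 5.6 mm round bars, centre line 20 mm up, y = -27 to +23 mm. Folded temples lie under them: 8 mm bars along x at y = +12, bent tips out at x = 30 to 60, down to y = -17 mm.
- aviator_bridge (a point): good place to grip the aviator: midway between brow bar and bridge, 11 mm to +y of its origin, 20 mm above its underside. It is 18 mm wide along y here (frame y = 2 to 20 mm); the nose gap on the -y side is 32 mm wide at y = 2 mm, wider further out, and open down to the ground. Axes as the aviator's.
- tray: blue enamel tray, 250 (x) x 190 (y) x 18 mm high, walls and floor 4 mm thick, fixed; origin at the centre of its underside, z up. Three rows at x = -78, 0 and +78 mm, each for one frame lying along y. The row at x = -78 mm (nearest the robot) is empty at the start; the others hold a frame or a lens blank each.
- roundframe: folded round wire frame, grey metal, 146 x 54 x 22 mm, lenses up; origin at the middle of its underside. Lies either in a tray row or on the felt pad; it counts if in the tray.
- rectframe: folded black rectangular frame, 146 x 34 x 23 mm, lenses up; origin at the middle of its underside. Lies either in a tray row or on the felt pad; it counts if in the tray.
- blank1: round white lens blank, 70 mm across, 11 mm thick, in a tray row or on the pad; does not count. Origin: centre of underside.
- blank2: second lens blank, the same as the first; does not count.
- pad: grey felt pad, 200 (x) x 190 (y) x 4 mm, fixed, to the right (-y) of the tray; what lies on it is not in the tray. Origin: centre of underside.
- console: off-white timer console, a fixed wedge 230 (x) x 170 (y) x 147 mm high; origin at the centre of its underside, low front to -x. Front 45 mm high, then a flat panel rises at 35 degrees from x = -115 to +30 mm, then a level top. The dial stands on the panel's middle (x = -42.5, y = 0, z = 96 mm), its axis square to the panel, leaning 35 degrees from vertical to -x.
- dial_grip (a point): point on the dial's axis, 28 mm out from the panel, turning with the dial: z out of the panel along the axis, x along the grip bar to its pointer end (white line), y across the bar. Black skirt 48 mm across and 5 mm thick; grip bar 44 mm long, 12 mm thick, from 5 to 36 mm out from the panel.
- dial (a joint): dial angle in rad, 0 = off as found, growing clockwise seen facing the panel. Clicks every 0.45 rad: 0.45 = 1, 0.90 = 2, 1.35 = 3 (the stop). Panel marks: a dash for off, then one, two, three white dots; at 0 the pointer stands 0.675 rad left of straight uphill. Takes up to about 0.15 N m to turn; snaps into the nearest click when let go.
- stand: walnut stand 50 x 170 x 50 mm with four screwdrivers upright in it, to 171 mm high; bystander. Origin: centre of underside.
- cloche: glass cloche jar on a wooden base, 110 mm across, 143 mm high; bystander. Origin: centre of underside.
- heaterpin: steel heater pin, a tapered spike on a disc foot, 44 mm across, 92 mm high; bystander. Origin: centre of underside.
- dish: small steel screw dish, 60 mm across, 18 mm high; bystander. Origin: centre of underside.
Not all that is in view belongs to the job. Leave any orange look-alike of the rectframe alone.

How it is judged:
On the way, in this order (a step that is already met when the one before it is completed fails the run):
1. the aviator frame lies lenses up on the floor of the tray, let go (x of aviator in the frame of tray between -0.11 and 0.11 m and y of aviator in the frame of tray between -0.04 and 0.04 m and z of aviator in the frame of tray between 0 and 0.01 m and angle between aviator's own z axis and vertical below 0.15 rad and contact force between the fingers and aviator below 0.05 N and linear speed of aviator below 0.02 m/s), for 0.2 s.
2. the dial is turned to the number of frames in the tray (((horizontal distance between each of roundframe, rectframe and tray above 0.12 m and value of joint dial between 0.34 and 0.56 rad) or (horizontal distance between roundframe and tray below 0.12 m and horizontal distance between rectframe and tray above 0.12 m and value of joint dial between 0.79 and 1.01 rad) or (horizontal distance between roundframe and tray above 0.12 m and horizontal distance between rectframe and tray below 0.12 m and value of joint dial between 0.79 and 1.01 rad) or (horizontal distance between each of roundframe, rectframe and tray below 0.12 m and value of joint dial between 1.24 and 1.46 rad))), for 0.2 s.
At the end, for the whole second after the job is handed in: aviator at rest on the tray floor, lenses up within 0.15 rad, origin within 110 mm (x) and 40 mm (y) of the tray centre and under 10 mm above its underside; dial at rest within 0.11 rad of 0.45 rad x the number of frames in the tray (1, 2 or 3); aviator and console untouched (all of step 1 and ((horizontal distance between each of roundframe, rectframe and tray above 0.12 m and value of joint dial between 0.34 and 0.56 rad) or (horizontal distance between roundframe and tray below 0.12 m and horizontal distance between rectframe and tray above 0.12 m and value of joint dial between 0.79 and 1.01 rad) or (horizontal distance between roundframe and tray above 0.12 m and horizontal distance between rectframe and tray below 0.12 m and value of joint dial between 0.79 and 1.01 rad) or (horizontal distance between each of roundframe, rectframe and tray below 0.12 m and value of joint dial between 1.24 and 1.46 rad)) and velocity of joint dial between -0.05 and 0.05 rad/s and contact force between the fingers and console below 0.05 N).
It fails at once if one of the other frames, lens blanks or bystanders is moved more than 20 mm (distance of any of roundframe, rectframe, blank1, blank2, stand, cloche, heaterpin, dish from where it was at the start of the episode above 0.02 m).
It fails at once if a bystander is tipped over (angle between any of stand, cloche, heaterpin's own z axis and vertical above 0.5 rad).
It fails at once if the aviator is dropped or slammed into the tray (faster than 0.6 m/s within 40 mm of it) (x of aviator in the frame of tray between -0.13 and 0.13 m and y of aviator in the frame of tray between -0.1 and 0.1 m and z of aviator in the frame of tray below 0.04 m and linear speed of aviator above 0.6 m/s).
It also fails if it takes over 51 s, if anything falls off the work surface, if the arm or the gripper's body presses on something with over 40 N, if the wrist force passes 120 N, or if a joint passes its speed limit or range.

## Robot

A 6-joint arm with a two-finger parallel gripper is mounted at the origin on the work surface. World frame = base frame: x ahead of the robot, y to its left, z up, the work surface at z = 0. Lengths are in m, angles in rad, forces in N, time in s.
With the tool pointing down it reaches from about 0.2 to 0.875 m from the base axis. Payload 3.4 kg.
Tool frame: the origin (TCP) lies between the finger pads; the fingertips stand 25 mm ahead of it and the grasp point (between the pads) lies 6 mm ahead of it (r.nose_length is the z of the fingertips in the tool frame, in m); z points along the fingers, x is the direction in which the jaws open and shut, and the axes are right-handed (so a half turn about z gives the same grasp; the last joint's range is limited). The gripper opens to 94 mm and grips with 3 to 60 N. Pads are 16 mm wide; open, the fingers measure 119 mm over their backs; the gripper's body (75 mm by 177 mm) begins 78 mm behind the grasp point.
Start: joints at [1.08, 0.276, 1.505, -0, 1.361, -0.121], TCP at [0.208, 0.536, 0.23] pointing down, gripper open.
Joint ranges: [-2.89, 2.89], [-0.75, 2.08], [0.22, 2.7], [-1.18, 4.32], [0.11, 2.71], [-2.7, 2.7]. Speed limits (rad/s): [2.57, 2.57, 3.14, 3.14, 3.14, 3.14].

## Interface

Orientations are given as a unit quaternion [w, x, y, z].
In Python, from plant import r, gripper_to, inverse_kinematics, vision, models, telemetry gives the robot as it stands. Calls block until the motion is done:
- r.move_to(position, orientation): joint-space move of the TCP to a pose.
- r.move_l(position, rot=None, vel=0.15, guard=None): straight line of the TCP; rot=None keeps the orientation; vel is the mean speed in m/s. With guard (N) it stops when the force on the tool has changed by that much, and returns True; else False.
- r.movej(angles): joint-space move.
- gripper_to(opening, f_grip=None): finger opening in m; f_grip is the grip in N (None keeps the last); returns when the fingers have stopped.
- r.hold(seconds).
- inverse_kinematics(position, orientation): joint angles nearest the present ones, or None.
- vision.snapshot(name): name is "scene" or "top" or "wrist"; returns the picture (480x640x3 uint8, red, green, blue); there is no depth.
- vision.get_calibration(name): a dict with "fx", "fy", "cx", "cy" (pixels), "position" and "orientation" of the camera in the world. Camera axes: x right, y down, z forward; pixel columns grow to the right and rows downward; lengths in m; the calibration is good to about 2 mm. A picture is of the moment at which its call begins: read the wrist's pose just before it. get_calibration takes no time and is no camera call; for the wrist camera it gives the pose at the moment of the call.
A pose or a line that the arm cannot do raises r.PlanningError and nothing moves.
- r.sign_off(): hands the job in, once; it reports no verdict.
Trained networks look in the newest picture that a camera, given by its name, has taken for a name from the list of things; names that differ only in an ending like _2 or _b are one class to them, and where a whole thing is asked for, a point or a joint stands for the part that bears it (a point fixed in the world has none). Each returns a list of dicts, best first, with "score" (0 to 1); they miss things now and then, are a little off and sometimes report something else, mostly with a low value. They report only what shows in the picture. A call takes as long as a camera call. They do not tell look-alikes from the thing itself.
- models.boxes_of(thing, camera): "at" ([x, y, z] in m, in world coordinates, good to about 4 mm: the middle of the surface that is visible of it).
- models.regions_of(thing, camera): "pixels" (480x640 bool, what is visible of it).
- models.mark_of(thing, camera): "at" ([x, y, z] in m, in world coordinates, good to about 4 mm: a listed point, or the origin of a listed thing).
Readings, each from a call of its own:
- telemetry.current_t(): time.
- telemetry.current_joints(): joint angles.
- telemetry.current_dq(): joint speeds.
- telemetry.current_joint_efforts(): joint torques, N m.
- telemetry.current_ee_pos(): TCP position.
- telemetry.current_tool_rot(): TCP orientation.
- telemetry.current_wrist_force(): force on the tool from outside, world axes, zero at the start.
- telemetry.current_torque(): the same for the moment, N m.
- telemetry.current_opening(): finger opening in m.
Only numpy, scipy, OpenCV 4.12 (cv2) and the standard library are available. Lean on these libraries where they do the work, as an engineer would, in place of code of your own. Each camera call takes 0.05 s, during which the arm holds its last target.

## Working session

There is one attempt and no reset: what is moved stays moved. The work goes in short steps, each a Python script; the robot and the scene stay as the last script left them, time stands still between calls to the robot, and variables do not carry over. Pictures are saved under pics/ and viewed, and the job is handed in when it is done.

```bash
ls; mkdir -p pics
python3 - <<'E'
from plant import r, gripper_to, inverse_kinematics, vision, models, telemetry
import cv2
for n in ["scene","top"]:
    im=vision.snapshot(n); cv2.imwrite(f"pics/{n}0.png",im[:,:,::-1])
    c=vision.get_calibration(n); print(n,c)
    for t in ["aviator","aviator_bridge","tray","roundframe","rectframe","blank1","pad","console","dial_grip","stand","cloche","heaterpin","dish"]:
        print(t,[(round(d['score'],2),[round(float(v),3) for v in d['at']]) for d in models.mark_of(t,n)])
print(telemetry.current_t(), telemetry.current_tool_rot(), r.nose_length)
E
```

```text
pics
scene {'fx': 451.2785522163346, 'fy': 451.2785522163346, 'cx': 319.3795552102235, 'cy': 237.50546346640056, 'position': array([1.25234561, 0.50073583, 0.67815364]), 'orientation': array([-0.22063502,  0.38793666,  0.77684929, -0.444219  ])}
aviator [(0.68, [0.516, 0.068, -0.002])]
aviator_bridge [(0.87, [0.529, 0.069, 0.018])]
tray [(0.58, [0.541, -0.233, -0.001])]
roundframe [(0.87, [0.537, -0.244, 0.002]), (0.48, [0.522, -0.511, 0.003])]
rectframe [(0.76, [0.625, -0.249, 0.004]), (0.7, [0.237, -0.318, -0.005])]
blank1 [(0.76, [0.423, -0.522, 0.005])]
pad [(0.89, [0.474, -0.512, 0.003])]
console [(0.58, [0.53, 0.306, -0.001])]
dial_grip [(0.49, [0.471, 0.322, 0.118])]
stand [(0.75, [0.737, -0.01, -0.0]), (0.25, [0.474, -0.511, 0.001])]
cloche [(0.64, [0.76, -0.226, -0.004])]
heaterpin [(0.56, [0.703, 0.166, 0.003])]
dish [(0.69, [0.373, 0.115, 0.001])]
top {'fx': 574.3119640880846, 'fy': 574.3119640880846, 'cx': 321.9135100322779, 'cy': 246.90450008146308, 'position': array([ 0.33835193, -0.06119871,  1.46109824]), 'orientation': array([-0.03447533,  0.71294739, -0.69906041,  0.04280208])}
aviator [(0.97, [0.513, 0.066, -0.001])]
aviator_bridge [(0.64, [0.524, 0.073, 0.02])]
tray [(0.84, [0.547, -0.234, 0.001])]
roundframe [(0.63, [0.537, -0.241, 0.002])]
rectframe [(0.74, [0.238, -0.317, 0.0]), (0.66, [0.622, -0.251, 0.004])]
blank1 [(0.96, [0.519, -0.509, 0.004]), (0.87, [0.427, -0.522, 0.006]), (0.24, [0.475, 0.32, 0.121])]
pad [(0.61, [0.476, -0.514, 0.001])]
console [(0.58, [0.529, 0.306, 0.001])]
dial_grip [(0.7, [0.475, -0.515, 0.004]), (0.68, [0.476, 0.319, 0.119])]
stand [(0.93, [0.731, -0.008, -0.001])]
cloche [(0.59, [0.759, -0.234, -0.003])]
heaterpin [(0.8, [0.703, 0.169, -0.004]), (0.3, [0.549, -0.238, 0.004])]
dish [(0.79, [0.381, 0.115, -0.0]), (0.59, [0.761, -0.231, -0.002])]
1.4 [-2.16984868e-05  8.25055708e-01  5.65051393e-01  4.74965740e-05] 0.025
```

View pics/scene0.png

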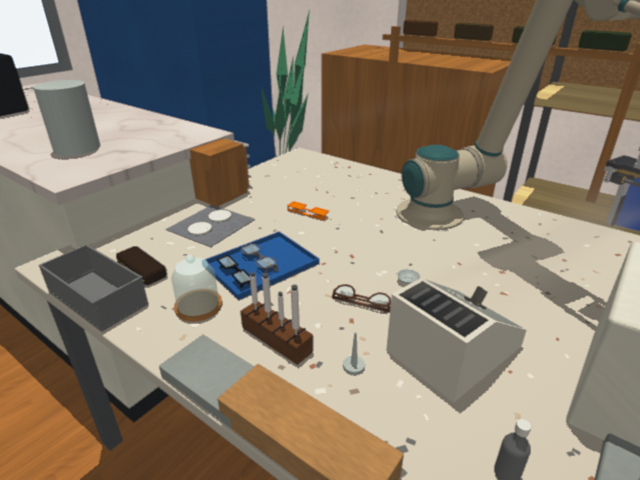

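View pics/top0.png

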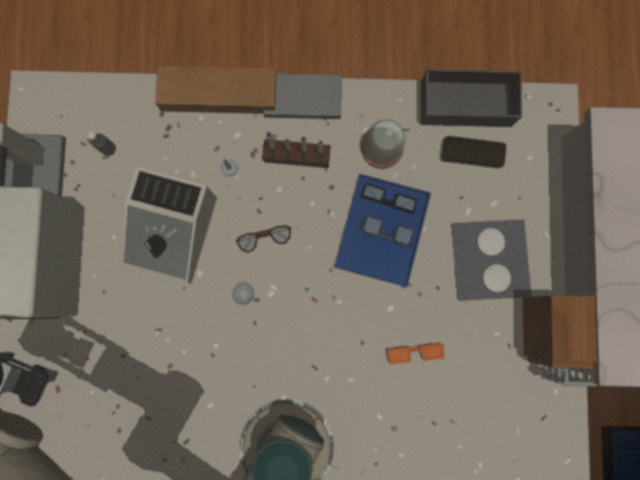

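Run:
```python
import cv2,numpy as np
a=cv2.imread("pics/top0.png")
# aviator (0.515,0.067), tray
cv2.imwrite("pics/crops0.png",cv2.resize(a[130:330,210:460],None,fx=3.2,fy=3,interpolation=cv2.INTER_CUBIC))
```

```text
(no output)
```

View pics/crops0.png

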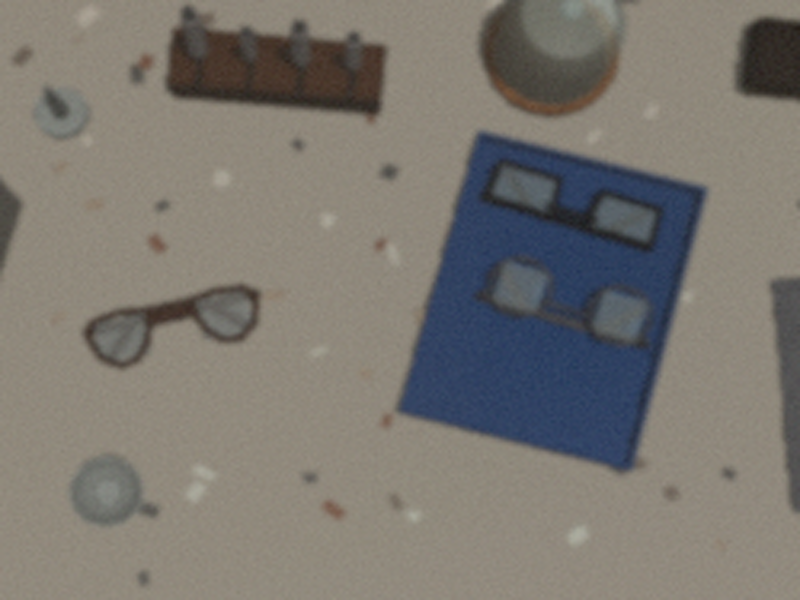

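```bash
cat > h.py <<'E'
from plant import r, gripper_to, inverse_kinematics, vision, models, telemetry
import cv2, numpy as np
from scipy.spatial.transform import Rotation as R
def Rq(q): return R.from_quat([q[1],q[2],q[3],q[0]])
def qR(Rm): q=(Rm if isinstance(Rm,R) else R.from_matrix(Rm)).as_quat(); return [q[3],q[0],q[1],q[2]]
def unproj(px,c,z):
    px=np.atleast_2d(px).astype(float)
    d=np.c_[(px[:,0]-c['cx'])/c['fx'],(px[:,1]-c['cy'])/c['fy'],np.ones(len(px))]
    d=Rq(c['orientation']).apply(d); p=np.array(c['position'])
    return p+d*((z-p[2])/d[:,2])[:,None]
def proj(P,c):
    P=np.atleast_2d(P); q=Rq(c['orientation']).inv().apply(P-np.array(c['position']))
    return np.c_[q[:,0]/q[:,2]*c['fx']+c['cx'],q[:,1]/q[:,2]*c['fy']+c['cy']]
def down(ax): # tool pointing down, jaw x axis along horizontal angle ax
    x=np.array([np.cos(ax),np.sin(ax),0]);z=np.array([0,0,-1.]);return qR(np.c_[x,np.cross(z,x),z])
def axis(xv,zv):
    z=np.array(zv,float);z/=np.linalg.norm(z);x=np.array(xv,float);x-=z*(x@z);x/=np.linalg.norm(x)
    return np.c_[x,np.cross(z,x),z]
E
python3 - <<'E'
from h import *
im=vision.snapshot("top");c=vision.get_calibration("top")
def rect(name,z):
    for d in models.regions_of(name,"top")[:2]:
        m=d['pixels'].astype(np.uint8)
        v,u=np.nonzero(m); P=unproj(np.c_[u,v],c,z)[:,:2].astype(np.float32)
        print(name,round(d['score'],2),len(u),u.mean().round(),v.mean().round(),[np.round(t,3) for t in cv2.minAreaRect(P*1000)])
rect("aviator",.02);rect("tray",.018);rect("roundframe",.024);rect("rectframe",.024)
rect("pad",.004);rect("console",.1);rect("dial_grip",.12)
E
```

```text
aviator 0.81 642 263.0 237.0 [array([516.713,  72.81 ]), array([ 42.891, 135.545]), np.float64(13.812)]
tray 0.56 5826 381.0 234.0 [array([ 545.376, -229.972]), array([191.321, 251.549]), np.float64(76.004)]
tray 0.53 821 264.0 237.0 [array([516.66 ,  70.052]), array([ 52.066, 143.164]), np.float64(15.408)]
roundframe 0.91 681 387.0 231.0 [array([ 543.733, -239.775]), array([137.193,  48.586]), np.float64(72.561)]
rectframe 0.73 701 388.0 198.0 [array([ 626.906, -243.37 ]), array([139.047,  39.597]), np.float64(72.867)]
rectframe 0.71 819 415.0 352.0 [array([ 237.809, -311.245]), array([ 41.463, 145.79 ]), np.float64(5.696)]
pad 0.67 4549 490.0 259.0 [array([ 476.268, -508.465]), array([202.723, 193.06 ]), np.float64(5.199)]
pad 0.66 1725 383.0 144.0 [array([ 771.793, -231.435]), array([109.545, 130.622]), np.float64(72.411)]
console 0.92 7955 165.0 224.0 [array([535.33 , 304.724]), array([209.343, 236.001]), np.float64(76.015)]
console 0.51 779 387.0 230.0 [array([ 533.945, -230.617]), array([135.22 ,  48.889]), np.float64(74.024)]
dial_grip 0.7 334 156.0 244.0 [array([484.631, 315.308]), array([47.315, 45.715]), np.float64(46.672)]
dial_grip 0.51 724 388.0 198.0 [array([ 606.695, -231.306]), array([130.363,  37.474]), np.float64(72.45)]
```

Candidates for "aviator": the brown folded frame alone on the counter at top-view (263,237), the orange frame at (415,352), the grey round frame at (387,231) and the black rectangular one at (388,198) in the tray. The brown one fits, because it is havana with teardrop rims and lies between tray and console. The orange one is the look-alike to leave. The pad holds only two white blanks at (490,241) and (497,277). That makes three frames in the tray after placing, so the dial target is 3 clicks (1.35 rad). Next I'll take a closer look with the wrist camera.

Run:
```python
from h import *
q0=telemetry.current_joints()
for a in (13.8,193.8): print(a,inverse_kinematics([.52,.07,.28],down(np.radians(a))),inverse_kinematics([.47,-.21,.1],down(np.radians(a-28))))
a=min((13.8,193.8),key=lambda a: abs(inverse_kinematics([.52,.07,.28],down(np.radians(a)))[5]))
r.move_to([.50,.07,.28],down(np.radians(a)))
c=vision.get_calibration("wrist");im=vision.snapshot("wrist");cv2.imwrite("pics/wrist1.png",im[:,:,::-1])
np.save("w1.npy",np.r_[c['position'],c['orientation'],c['fx'],c['fy'],c['cx'],c['cy']])
for t in ["aviator","aviator_bridge"]:
    print(t,[(round(d['score'],2),[round(float(v),4) for v in d['at']]) for d in models.mark_of(t,"wrist")])
for d in models.regions_of("aviator","wrist")[:1]:
    v,u=np.nonzero(d['pixels']);P=unproj(np.c_[u,v],c,.02)[:,:2].astype(np.float32)
    print(d['score'],u.mean(),v.mean(),cv2.minAreaRect(P*1000))
print(a,telemetry.current_t(),telemetry.current_joints(),telemetry.current_ee_pos())
```

```text
13.8 [ 1.15375681e-03  1.74876550e-01  1.51880371e+00 -4.44089210e-16
  1.44791239e+00 -2.39701680e-01] [-5.55422942e-01  2.97052764e-01  1.82983713e+00 -4.44089210e-16
  1.01470276e+00 -3.07586188e-01]
193.8 None NoneTraceback (most recent call last):
  File "<stdin>", line 4, in <module>
  File "<stdin>", line 4, in <lambda>
TypeError: 'NoneType' object is not subscriptable
```

Run:
```python
from h import *
r.move_to([.50,.07,.28],down(np.radians(13.8)))
c=vision.get_calibration("wrist");im=vision.snapshot("wrist");cv2.imwrite("pics/wrist1.png",im[:,:,::-1])
for t in ["aviator","aviator_bridge"]:
    print(t,[(round(d['score'],2),[round(float(v),4) for v in d['at']]) for d in models.mark_of(t,"wrist")])
for d in models.regions_of("aviator","wrist")[:1]:
    v,u=np.nonzero(d['pixels']);P=unproj(np.c_[u,v],c,.02)[:,:2].astype(np.float32)
    print(d['score'],u.mean(),v.mean(),cv2.minAreaRect(P*1000))
# model overlay for candidate pose
print(c)
import pickle;pickle.dump(c,open("c1.pkl","wb"))
print(telemetry.current_t(),telemetry.current_joints(),telemetry.current_ee_pos())
```

```text
aviator [(0.78, [0.5134, 0.0667, 0.0039])]
aviator_bridge [(0.81, [0.5262, 0.0673, 0.0192])]
0.97 332.32524736674117 220.3182253431216 ((510.61199951171875, 68.44657135009766), (47.94346618652344, 142.80401611328125), 15.009702682495117)
{'fx': 341.0987038174181, 'fy': 341.0987038174181, 'cx': 319.99164370262474, 'cy': 244.65477959602086, 'position': array([0.48237416, 0.13463092, 0.43398973]), 'orientation': array([0.11565778, 0.98590986, 0.12004778, 0.01391276])}
3.9917 [ 2.52872317e-03  1.44232095e-01  1.55716059e+00  1.41554398e-04
  1.44041996e+00 -2.39655353e-01] [0.49989926 0.07071561 0.27990297]
```

View pics/wrist1.png

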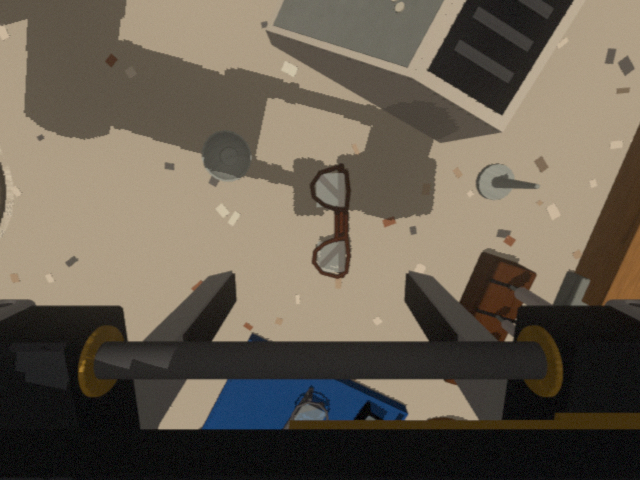

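The wrist view shows the aviator at (332,220), brow to the right and open nose gap at about (325,225), aligned with the jaws to about 1°. Gripping at the bridge.

Run:
```python
from h import *
o=down(np.radians(14.5)); B=[.5252,.0700]
gripper_to(.046,15)
r.move_to([*B,.10],o)
print("guard",r.move_l([*B,.028],vel=.08,guard=6), telemetry.current_ee_pos())
gripper_to(0.0,12); print("open",telemetry.current_opening(),telemetry.current_wrist_force())
print("lift",r.move_l([*B,.14],vel=.12)); print(telemetry.current_opening(),telemetry.current_wrist_force())
im=vision.snapshot("wrist");cv2.imwrite("pics/wrist2.png",im[:,:,::-1])
im=vision.snapshot("top");cv2.imwrite("pics/top2.png",im[:,:,::-1])
print(telemetry.current_t())
```

```text
guard False [0.52567663 0.07000142 0.02841359]
open 0.016794063339264333 [-1.13527618 -0.57423601  2.22058043]
lift False
0.016672398985864867 [-0.6246186  -0.04668593 -0.67247553]
8.425
```

View pics/wrist2.png

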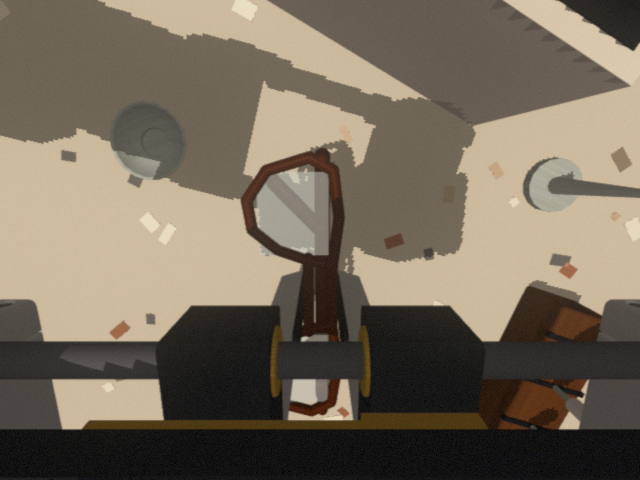

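The wrist view shows the frame gripped at the bridge between the fingers at (320,310), level, with the upper rim at (293,210). Carrying it over the empty row.

Run:
```python
from h import *
o=down(np.radians(-14)); P=[.4762,-.2149]
r.move_to([*P,.13],o)
r.move_l([*P,.075],vel=.1)
im=vision.snapshot("wrist");cv2.imwrite("pics/wrist3.png",im[:,:,::-1])
im=vision.snapshot("top");cv2.imwrite("pics/top3.png",cv2.resize(im[150:310,300:460,::-1],None,fx=3.5,fy=3.5,interpolation=cv2.INTER_CUBIC))
print(telemetry.current_opening(),telemetry.current_t(),telemetry.current_ee_pos())
```

```text
0.016740986729537433 10.3417 [ 0.47689492 -0.21508251  0.07574173]
```

View pics/wrist3.png

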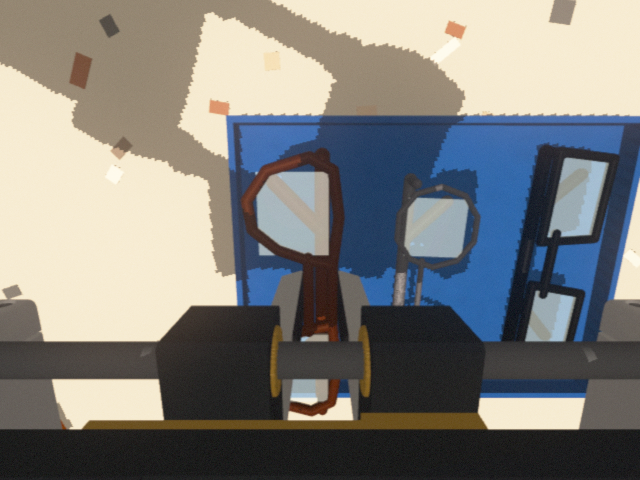

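View pics/top3.png

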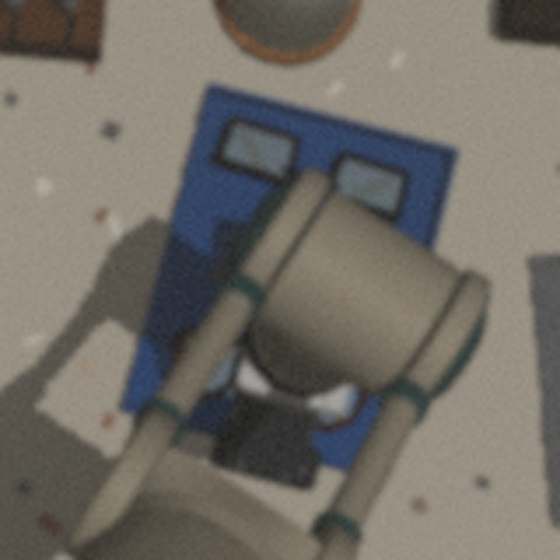

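Run:
```python
from h import *
c=vision.get_calibration("wrist")
t=np.radians(-14);Rt=np.array([[np.cos(t),np.sin(t)],[-np.sin(t),np.cos(t)]]);T=np.array([.545,-.232])
f=lambda px,z: np.round(1000*Rt@(unproj(px,c,z)[0,:2]-T),1)
print("rim top/left",f([318,150],.068),f([243,203],.068),"rim bottom",f([318,415],.068),"brow",f([344,215],.068))
print("wall outer corner",f([229,117],.018),"bottom wall outer",f([500,397],.018),"right top",f([640,117],.018))
print("round left",f([403,180],.012),f([440,186],.024))
```

```text
rim top/left [-72.4  71.4] [-107.9   47.1] rim bottom [-72.5 -70.1] brow [-60.   41.4]
wall outer corner [-124.7   91.8] bottom wall outer [ 57.4 -97.1] right top [116.3  92. ]
round left [-19.2  55.3] [ 0.1 52.3]
```

At hover, the frame spans tray y -70..+71 mm and x -108..-60 mm. It is clear of the walls (inner faces about ±89 and -121) and of the round frame (left edge about -19 or more). Lowering and releasing.

Run:
```python
from h import *
P=[.4755,-.2165]
r.move_l([*P,.045],vel=.06)
print("guard",r.move_l([*P,.0315],vel=.03,guard=3),telemetry.current_ee_pos(),telemetry.current_wrist_force())
r.hold(.1)
gripper_to(.030,12); r.hold(.2)
print(telemetry.current_opening(),telemetry.current_wrist_force())
e=telemetry.current_ee_pos()
r.move_l([e[0],e[1],.10],vel=.08)
im=vision.snapshot("wrist");cv2.imwrite("pics/wrist4.png",im[:,:,::-1])
for t in ["aviator","roundframe","rectframe"]: print(t,[(round(d['score'],2),np.round(d['at'],4)) for d in models.mark_of(t,"wrist")])
print(telemetry.current_t(),telemetry.current_joints())
```

```text
guard True [ 0.47538003 -0.21641241  0.03184166] [0.73124859 0.09020318 1.66049146]
0.029902838865854414 [-0.36701891 -0.1536807  -0.67674523]
aviator [(0.59, array([ 0.4632, -0.2122,  0.0041]))]
roundframe [(0.56, array([ 0.5439, -0.2405,  0.0059]))]
rectframe [(0.73, array([ 0.6189, -0.2486,  0.0065])), (0.67, array([ 0.5443, -0.2325, -0.0007])), (0.65, array([ 0.2372, -0.3122,  0.0042]))]
13.3833 [-5.60530064e-01  3.07720129e-01  1.81474354e+00 -5.50149080e-05
  1.02160863e+00 -3.16107978e-01]
```

View pics/wrist4.png

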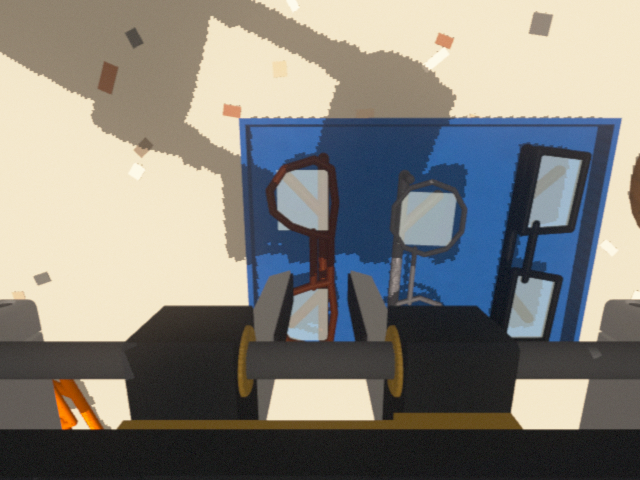

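The frame lies flat in the row: wrist view shows rims at (300,195) and (310,310), and the round and rectangular frames are unmoved. Next I'll plan the dial.

```bash
cat >> h.py <<'E'
def dialR(psi,th,s=1):
    C=R.from_euler('z',psi).as_matrix(); a=np.radians(35)
    n=C@[-np.sin(a),0,np.cos(a)];u=C@[np.cos(a),0,np.sin(a)];l=C@[0,1,0]
    ph=.675-th; b=np.cos(ph)*u+np.sin(ph)*l
    return axis(s*np.cross(n,b),-n),n,b
E
python3 - <<'E'
from h import *
psi=np.radians(-14.3);G=np.array([.4735,.3205,.119])
for s in (1,-1):
    for th in (0,.7,1.4):
        Rm,n,b=dialR(psi,th,s)
        for d in (0.006,.12):
            q=inverse_kinematics(G+n*d,qR(Rm)); print(s,th,d,None if q is None else np.round(q,2))
E
```

```text
1 0 0.006 [ 0.8   0.28  2.   -0.85  0.72 -0.58]
1 0 0.12 [ 0.93  0.14  1.9  -0.7   0.97 -0.7 ]
1 0.7 0.006 [ 0.8   0.28  2.   -0.85  0.72  0.12]
1 0.7 0.12 [ 0.93  0.14  1.9  -0.7   0.97  0.  ]
1 1.4 0.006 [ 0.8   0.28  2.   -0.85  0.72  0.82]
1 1.4 0.12 [ 0.93  0.14  1.9  -0.7   0.97  0.7 ]
-1 0 0.006 [ 0.8   0.28  2.   -0.85  0.72  2.56]
-1 0 0.12 [ 0.93  0.14  1.9  -0.7   0.97  2.44]
-1 0.7 0.006 None
-1 0.7 0.12 None
-1 1.4 0.006 [ 0.8   0.28  2.   -0.85  0.72 -2.32]
-1 1.4 0.12 [ 0.93  0.14  1.9  -0.7   0.97 -2.44]
```

Run:
```python
from h import *
psi=np.radians(-14.3);G=np.array([.4735,.3205,.119])
e=telemetry.current_ee_pos(); r.move_l([e[0],e[1],.2],vel=.2)
Rm,n,b=dialR(psi,0)
gripper_to(.05,20)
r.move_to(list(G+n*.14),qR(Rm))
c=vision.get_calibration("wrist");im=vision.snapshot("wrist");cv2.imwrite("pics/wrist5.png",im[:,:,::-1])
for t in ["dial_grip","console"]: print(t,[(round(d['score'],2),np.round(d['at'],4)) for d in models.mark_of(t,"wrist")])
im=vision.snapshot("top");cv2.imwrite("pics/top5.png",im[:,:,::-1])
for t in ["aviator","roundframe","rectframe"]: print(t,[(round(d['score'],2),np.round(d['at'],4)) for d in models.mark_of(t,"top")])
im2=cv2.imread("pics/wrist5.png")
for dd,col in ((0,(0,0,255)),):
    for th in (0,.45,.9,1.35):
        _,n,b=dialR(psi,th)
        P=proj([G+n*.008,G+n*.008+b*.022,G-.028*n+b*.035],c)
        if th==0: cv2.line(im2,tuple(int(v) for v in P[0]),tuple(int(v) for v in P[1]),(0,0,255),1)
        cv2.circle(im2,tuple(int(v) for v in P[2]),4,(0,255,0),1)
cv2.imwrite("pics/wrist5o.png",im2)
print(telemetry.current_t(),telemetry.current_ee_pos())
```

```text
dial_grip [(0.95, array([0.4722, 0.3212, 0.1131]))]
console [(0.98, array([ 0.5343,  0.3113, -0.0006])), (0.74, array([ 0.7596, -0.2249, -0.0061]))]
aviator [(0.65, array([ 0.4642, -0.2139,  0.0047])), (0.23, array([ 0.6981,  0.1664, -0.0022]))]
roundframe [(0.89, array([ 0.541 , -0.2435,  0.0041])), (0.33, array([ 0.6231, -0.2492,  0.0026]))]
rectframe [(0.83, array([ 0.2377, -0.3157,  0.0018])), (0.73, array([ 0.6242, -0.2483,  0.0048]))]
16.9333 [0.39601033 0.33999622 0.23363217]
```

View pics/wrist5o.png

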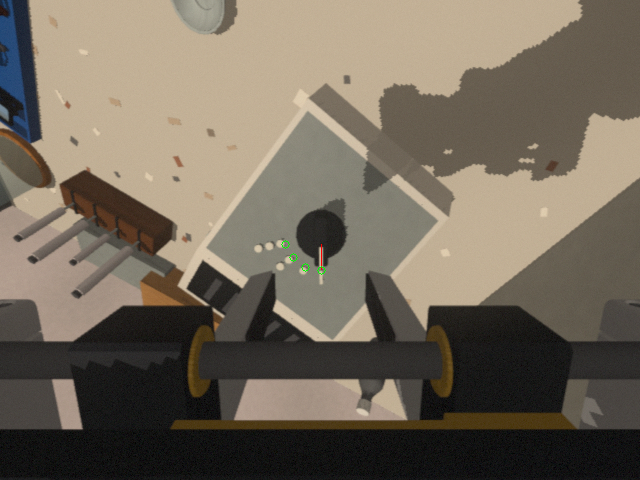

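View pics/top5.png

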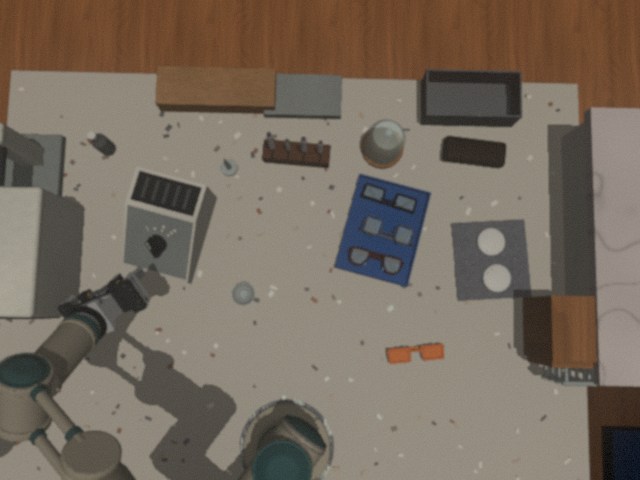

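The wrist view shows the skirt centred at (321,233). My predicted bar line (321,248–268) lies on the bar, and the dash (321,278) and dots (304,270), (285,263), (270,246) match the predicted marks. The top view shows the aviator in the near row at (376,260) and the other frames unmoved. Turning the dial now.

Run:
```python
from h import *
psi=np.radians(-14.3);G=np.array([.4735,.3205,.119])
Rm,n,b=dialR(psi,0)
gripper_to(.045,25)
g=r.move_l(list(G+n*.05),vel=.12,guard=10)
g2=r.move_l(list(G+n*.008),vel=.06,guard=8); print("guard",g,g2,telemetry.current_ee_pos(),G+n*.008)
if not(g or g2):
    w0=telemetry.current_wrist_force()
    gripper_to(0.,25); print("open",telemetry.current_opening(),telemetry.current_wrist_force()-w0)
    q=np.array(telemetry.current_joints())
    im=vision.snapshot("wrist");cv2.imwrite("pics/wrist6.png",im[:,:,::-1])
    print(q, telemetry.current_t())
```

```text
guard False False [0.46916561 0.32164214 0.12555902] [0.46905356 0.32163338 0.12555322]
open 0.012172123375001316 [-1.34823674 -0.51547632  1.01562335]
[ 0.79989154  0.2741699   1.9984162  -0.84577667  0.72748396 -0.58613876] 19.6667
```

View pics/wrist6.png

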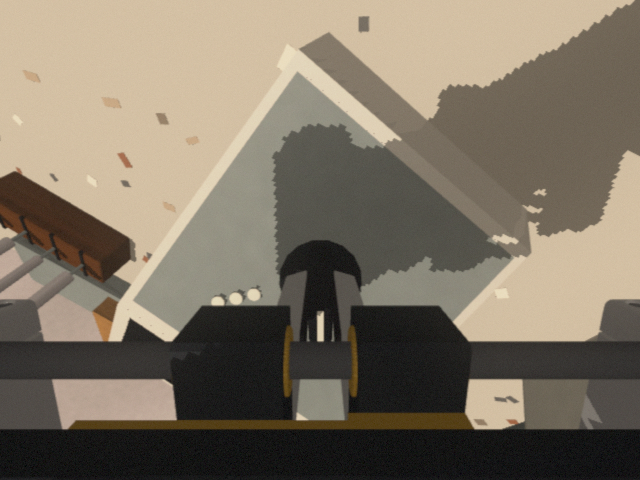

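The wrist view shows the bar clamped at 12.2 mm with its white line at (320,325) between the pads. Turning joint 6 by +1.35 rad in steps and watching the torque.

Run:
```python
from h import *
q=np.array(telemetry.current_joints());a=q[5]
for d in (.45,.9,1.2,1.36):
    q[5]=a+d; r.movej(list(q))
    print(d,telemetry.current_joints()[5]-a,telemetry.current_torque(),np.linalg.norm(telemetry.current_wrist_force()),telemetry.current_opening(),telemetry.current_t())
im=vision.snapshot("wrist");cv2.imwrite("pics/wrist7.png",im[:,:,::-1])
```

```text
0.45 0.44790459673702165 [-0.24645521  0.05935953 -0.23053957] 2.6564744767503354 0.011916841799067506 20.175
0.9 0.8970286742404288 [-0.54673023 -0.04101373 -0.44000669] 4.719722382786836 0.011893326288700334 20.6833
1.2 1.1958051100582572 [-0.87626423 -0.06692346 -0.60721854] 5.409336687814871 0.011917927945375788 21.075
1.36 1.3563291527983485 [-0.89968098 -0.04029634 -0.42422858] 6.490333662895375 0.01190736372700813 21.35
```

View pics/wrist7.png

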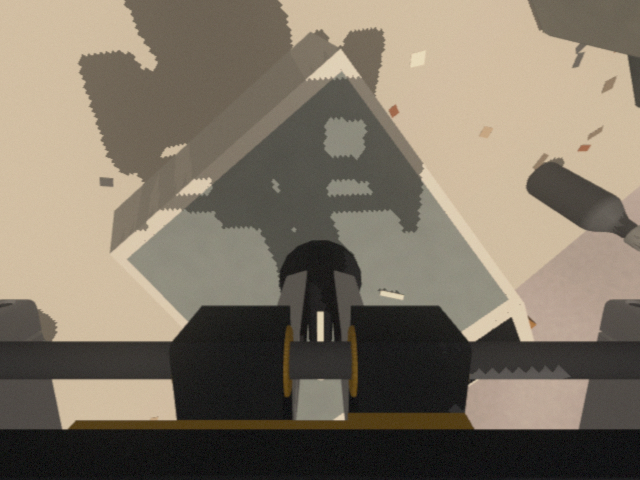

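The dial has turned with the jaws: the white line is still at (320,325), and the "off" dash is now off to the right at (391,295). Letting go, backing out and checking.

Run:
```python
from h import *
psi=np.radians(-14.3);G=np.array([.4735,.3205,.119])
_,n,b=dialR(psi,0)
gripper_to(.045,25); r.hold(.2)
r.move_l(list(G+n*.14),vel=.12)
c=vision.get_calibration("wrist");im=vision.snapshot("wrist")
for t in ["dial_grip"]: print(t,[(round(d['score'],2),np.round(d['at'],4)) for d in models.mark_of(t,"wrist")])
o=im[:,:,::-1].copy()
cr=cv2.resize(o[190:310,240:400],None,fx=5,fy=5,interpolation=cv2.INTER_CUBIC)
for th in (.9,1.35):
    _,n,b=dialR(psi,th)
    P=(proj([G+n*.008+b*.004,G+n*.008+b*.022,G-.028*n+b*.037],c)-[240,190])*5+2
    cv2.circle(cr,tuple(int(v) for v in P[1]),6,(0,0,255) if th==1.35 else (255,255,0),1)
    cv2.circle(cr,tuple(int(v) for v in P[2]),10,(0,255,0),1)
cv2.imwrite("pics/wrist8.png",cr)
im=vision.snapshot("top");cv2.imwrite("pics/top8.png",im[:,:,::-1])
for t in ["aviator","roundframe","rectframe"]: print(t,[(round(d['score'],2),np.round(d['at'],4)) for d in models.mark_of(t,"top")])
print(telemetry.current_t(),telemetry.current_opening())
```

```text
dial_grip [(0.86, array([0.4726, 0.3215, 0.1139])), (0.37, array([ 0.7342, -0.0084, -0.0025]))]
aviator [(0.83, array([ 0.464 , -0.2144,  0.003 ])), (0.6, array([ 0.7335, -0.0064,  0.0031]))]
roundframe [(0.59, array([ 0.5398, -0.2446,  0.0044]))]
rectframe [(0.91, array([ 0.2374, -0.3191,  0.0015])), (0.6, array([ 0.6245, -0.246 ,  0.0022])), (0.16, array([ 0.5199, -0.5092,  0.0018]))]
23.8417 0.04483651741588252
```

View pics/wrist8.png

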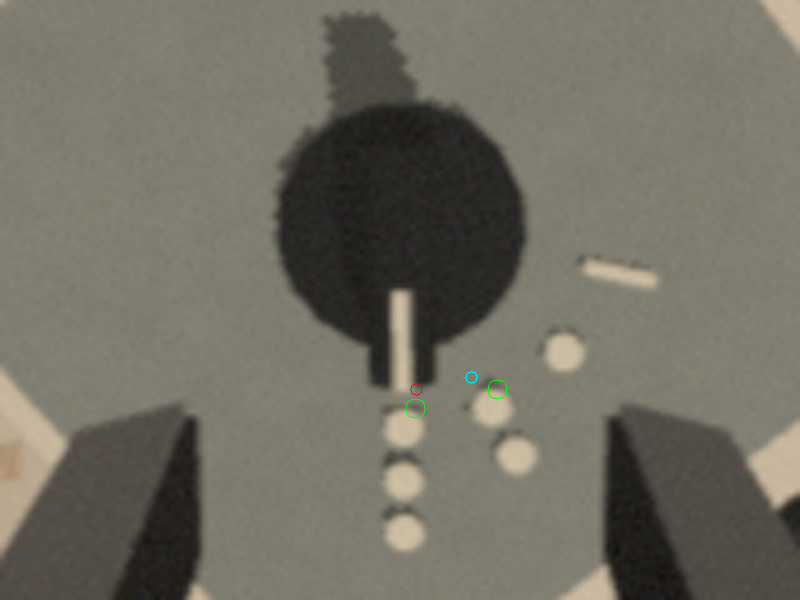

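View pics/top8.png

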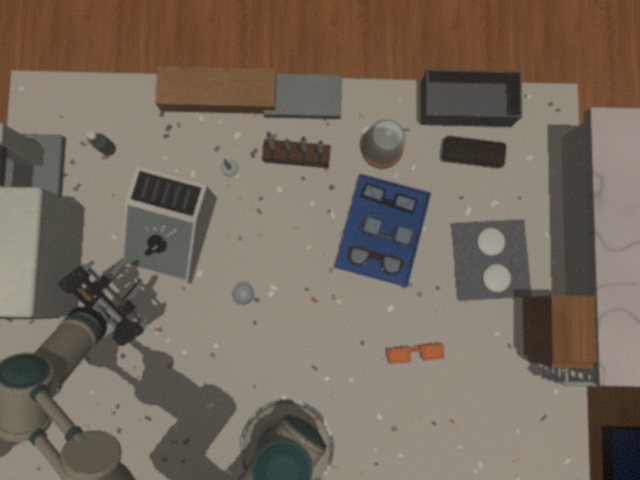

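The pointer in the crop (400,340) is exactly in line with the column of three dots (403,430–530), so the dial is at 3. The top view shows three frames in the tray and everything else in place. Handing in.

Run:
```python
from h import *
r.hold(.3); print(r.sign_off(), telemetry.current_t())
```

```text
the job is handed in; nothing more can be done
the job is handed in; nothing more can be done
```

The aviator lies lenses up in the tray's empty row, and the dial is at three clicks. I handed the job in at about 24 s of the 51 s allowed, and the hand-in gave no verdict.

- **Aviator:** I gripped it at the bridge and lowered it until the fingers felt light contact with the tray floor, then let go. The last check puts its origin at about (0.464, -0.214, 0.003) m, roughly 83 mm from the tray centre toward the robot and within 3 mm across.
- **Count:** Three frames are in the tray: black rectangular, grey round wire and the aviator. The pad holds only the two white blanks.
- **Dial:** I turned it 1.36 rad and released it. The close-up shows the pointer exactly in line with the three-dot mark, and the jaws are open and backed off.
- **Everything else:** The other frames, blanks and bystanders look unmoved in the last top view.

Two readings disagreed. The networks sometimes gave the orange look-alike as "rectframe" and once gave the stand as "aviator"; I ruled these out against the pictures. After turning, my predicted mark positions were about 3 px off in the wrist image, so I judged the dial by the pointer and dots themselves.

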